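# Feel a wheel rim for burrs

## Task

Feel the rim of the small wheel that lies flat on the bench: with the fingers closed, lower the fingertips gently onto the green dot, then run them slowly along the top of the rim through the three yellow dots to the red dot, touching the rim lightly all along and never pushing the wheel down to its stop or lifting it. The program finishes while the fingertips are still resting lightly on the red dot; leave everything else where it lies.

Things in the scene. Friction and masses are not known exactly. Their poses are not given: they have to be found in the camera images.
- wheel (a joint): How far the wheel is pushed down, in m: 0 at rest, positive downward, stop at 0.012, negative when lifted (to -0.008). The wheel floats on a light spring in the jig and does not turn or tilt: it sinks 1 mm for each 0.6 N on the rim.
- rim_centre (a point): Point on the wheel axis level with the rim top. Bare bicycle wheel lying flat: dark steel rim, 268 mm outside and 228 mm inside diameter, flat top face 20 mm wide and 86 mm above the bench at rest, 18 mm thick; thin steel spokes; aluminium hub whose top is 31 mm above the rim top; a brass valve points inward from the rim opposite the dots.
- jig: Fixed round blue foot, 110 mm across, under the hub. Origin on the bench on the wheel axis, z up; x points toward the middle yellow dot. Five stickers 15 mm across lie on the rim top, on a circle of radius 124 mm: green, three yellow, red, 25 degrees apart, counter-clockwise from above from green to red.
- green_dot (a point): Centre of the green dot, where the stroke starts, on the top face of the rim (86 mm above the bench at rest; it sinks with the wheel).
- gap_1 (a point): Unmarked point of the path half-way between green dot and yellow dot 1, on the top face of the rim (86 mm above the bench at rest; it sinks with the wheel).
- yellow_dot_1 (a point): Centre of the first yellow dot after green, on the top face of the rim (86 mm above the bench at rest; it sinks with the wheel).
- gap_2 (a point): Unmarked point of the path half-way between yellow dot 1 and yellow dot 2, on the top face of the rim (86 mm above the bench at rest; it sinks with the wheel).
- yellow_dot_2 (a point): Centre of the middle yellow dot, on the top face of the rim (86 mm above the bench at rest; it sinks with the wheel).
- gap_3 (a point): Unmarked point of the path half-way between yellow dot 2 and yellow dot 3, on the top face of the rim (86 mm above the bench at rest; it sinks with the wheel).
- yellow_dot_3 (a point): Centre of the third yellow dot, the last before red, on the top face of the rim (86 mm above the bench at rest; it sinks with the wheel).
- gap_4 (a point): Unmarked point of the path half-way between yellow dot 3 and red dot, on the top face of the rim (86 mm above the bench at rest; it sinks with the wheel).
- red_dot (a point): Centre of the red dot, where the stroke ends, on the top face of the rim (86 mm above the bench at rest; it sinks with the wheel).
- grease_tin: Loose green tin with yellow label and white top, 54 mm across, 45 mm high, upright near the wheel; origin at the centre of its underside. To be left alone.
- nipple_cup: Loose open blue plastic cup, 54 mm across, 45 mm high, near the wheel; origin at the centre of its underside. To be left alone.
- cog: Loose steel sprocket lying flat near the wheel, 79 mm over the teeth, 12 mm high; origin at the centre of its underside. To be left alone.
- tyre_lever: Loose blue tyre lever lying flat near the wheel, 114 mm long, 18 mm wide, 11 mm high; origin at the middle of its underside, x along it. To be left alone.
- wrench: Loose spanner lying on the bench on the left; x along it. To be left alone.
- screwdriver: Loose blue-handled screwdriver lying on the bench on the right; x along it. To be left alone.

How it is judged:
By the outcome, as a careful person would: the job done as asked, in the order asked, and still so for the second after the job is handed in, while the arm keeps its last pose, push and grip.
It also fails if it takes over 45 s, if anything falls off the work surface, if the arm or the gripper's body presses on something with over 40 N, if the wrist force passes 120 N, or if a joint passes its speed limit or range.

## Robot

A 6-joint arm with a two-finger parallel gripper is mounted at the origin on the work surface. World frame = base frame: x ahead of the robot, y to its left, z up, the work surface at z = 0. Lengths are in m, angles in rad, forces in N, time in s.
With the tool pointing down it reaches from about 0.35 to 0.775 m from the base axis. Payload 7.3 kg.
Tool frame: the origin (TCP) lies at the very end of the fingers, on their centre line; the grasp point (between the pads) lies behind it (env.grip_depth is the z of the grasp point in the tool frame, in m); z points along the fingers, y is the direction in which the jaws open and shut (so a half turn about z gives the same grasp; the last joint's range is limited). The gripper opens to 92 mm and grips with 3 to 60 N. Pads are 19 mm wide; open, the fingers measure 130 mm over their backs; the gripper's body (75 mm by 190 mm) begins 47 mm behind the grasp point.
Start: joints at [-1.295, 0.342, 1.524, -0, 1.275, -0.146], TCP at [0.215, -0.479, 0.227] pointing down, gripper open.
Joint ranges: [-2.53, 2.53], [-0.77, 2.02], [0.04, 2.7], [-1, 4.14], [0.28, 2.66], [-3.11, 3.11]. Speed limits (rad/s): [2.57, 2.57, 3.14, 3.14, 3.14, 3.14].

## Interface

Orientations are given as a unit quaternion [x, y, z, w].
In Python, from rig import env gives the robot as it stands.
- The arm moves only by the tool jog_arm, never from a script. Its argument "targets" is a list of rows, each a list of 7 numbers: the shift along the tool's x, y, z in cm, then the turn, a rotation vector about the tool's x, y, z in rad, then the opening, from 0 (shut) to 1 (fully open). In form: [[dx, dy, dz, wx, wy, wz, claw], ...]. A call has 1 to 20 rows; each row shifts and turns the pose as measured when the row begins, along the tool's axes as they then stand; what a row does not reach is not made up. A row lasts 1/12 s, in which the tool goes at most 41.7 mm and 7.16 degrees, less where a joint would pass 70% of its speed; a pose out of reach is approached as far as the arm can. A call with a gripper value outside its range is refused whole. The fingers move at their own pace and stop on an object; "newtons" is the grip in N (left out, the last holds). Time passes only in rows, so rows that do not move let the fingers close. It gives the time, the measured TCP pose, the force and the opening at its end, in the units of the state.
- env.get_state(): the state, without advancing time (a new reading comes with each control period).
- env.snapshot(name): name is "side" or "top"; returns (picture, depth): 480x640x3 uint8, red, green, blue; 480x640 float32, m along the optical axis (not along the pixel's ray), 0 where there is no reading.
- env.calibration(name): a dict with "fx", "fy", "cx", "cy" (pixels), "dist_coeffs" ([k1, k2, p1, p2, k3] as OpenCV has them; the pictures are not rectified), "xyz" and "rotation" of the camera in the world. Camera axes: x right, y up, looking along -z (the intrinsics and any distortion apply to the point x, -y, -z); pixel columns grow to the right and rows downward; lengths in m; the calibration is good to about 2 mm. A picture is of the moment at which its call begins. calibration takes no time and is no camera call.
- env.finish_job(): hands the job in, once; it reports no verdict.
The state is a dict: "clock": time; "qpos": joint angles; "joint_vel": joint speeds; "joint_efforts": joint torques, N m; "position": TCP position; "ee_rot": TCP orientation; "ft_force": force on the tool from outside, world axes, zero at the start; "ft_torque": the same for the moment, N m; "opening": opening from 0.0 (shut) to 1.0 (fully open).
Only numpy, scipy, OpenCV 4.12 (cv2) and the standard library are available. Lean on these libraries where they do the work, as an engineer would, in place of code of your own. Each camera call takes 0.05 s, during which the arm holds its last target. There are 200 camera calls.

## Working session

There is one attempt and no reset: what is moved stays moved. The work goes in short steps, Python scripts to look and compute and a tool call to move; the robot and the scene stay as the last step left them, time stands still between calls to the robot, and variables do not carry over. Pictures are saved under pics/ and viewed, about 8 in all and at most 12, crops included, and the job is handed in when it is done.

Besides the shell and the picture viewer there is one more tool, called in YAML: its name, and indented under it one key for each argument. jog_arm: Moves the arm, as the interface text tells. Its arguments: {"type":"object","properties":{"targets":{"type":"array","items":{"type":"array","items":{"type":"number"}}},"newtons":{"type":"number"}},"required":["targets"]}

```bash
ls; mkdir -p pics; python3 - <<'E'
from rig import env
import cv2,pickle
d={}
for n in("top","side"):
    p,z=env.snapshot(n); d[n]=(p,z,env.calibration(n)); cv2.imwrite(f"pics/{n}0.png",p[:,:,::-1])
    print(n,d[n][2])
pickle.dump(d,open("d0.pkl","wb"))
print(env.get_state(), env.grip_depth)
E
```

```text
pics
top {'fx': 527.827904133157, 'fy': 527.827904133157, 'cx': 328.20877931250385, 'cy': 236.1632343477329, 'dist_coeffs': array([-0.03826716,  0.        ,  0.        ,  0.        ,  0.        ]), 'xyz': array([0.40773879, 0.01515298, 1.3535036 ]), 'rotation': array([-0.0406924 ,  0.04532513,  0.71171525, -0.69982224])}
side {'fx': 452.4062852489056, 'fy': 452.4062852489056, 'cx': 314.6971930642749, 'cy': 233.88633456773675, 'dist_coeffs': array([-0.0616102,  0.       ,  0.       ,  0.       ,  0.       ]), 'xyz': array([0.10618197, 0.50597983, 0.79257613]), 'rotation': array([-0.13521217,  0.34800413,  0.86161438, -0.34384802])}
{'clock': 0.1, 'qpos': array([-1.29499481e+00,  3.42659807e-01,  1.52488710e+00,  2.40418849e-05,
        1.27541181e+00, -1.46004171e-01]), 'joint_vel': array([-0.00068082, -0.00351365, -0.00287747, -0.00066247,  0.0010077 ,
       -0.00096024]), 'joint_efforts': array([ 1.02984057e-03, -4.32005811e+01, -2.44694406e+01,  7.19505153e-02,
        5.26672555e-02, -4.43343197e-05]), 'position': array([ 0.21486821, -0.47863275,  0.22612296]), 'ee_rot': array([ 9.77842816e-01,  2.09339344e-01, -3.28232793e-05, -6.82343477e-04]), 'ft_force': array([ 0.6671662 , -0.17200717,  0.55655817]), 'ft_torque': array([-0.02065594,  0.05360041, -0.02632323]), 'opening': 0.9990787564878747} -0.0188
```

View pics/top0.png

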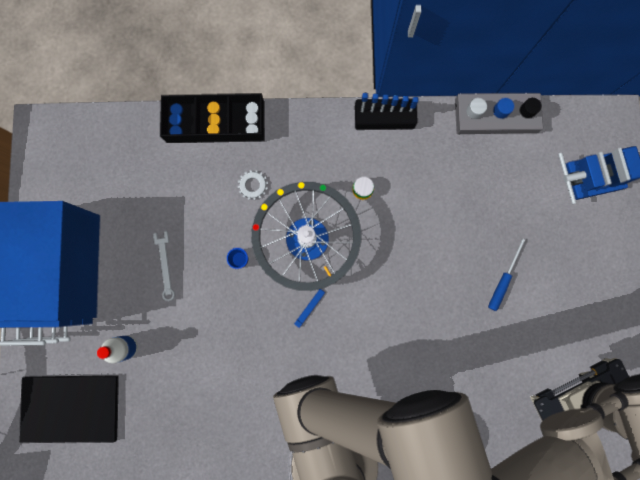

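View pics/side0.png

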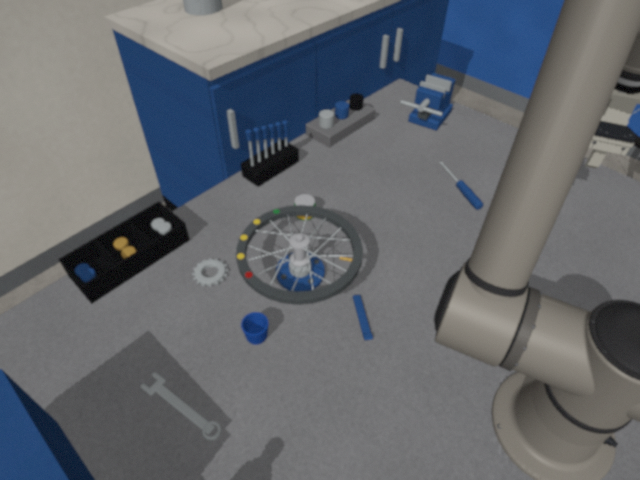

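The top view shows green at (323,188), yellows at (301,185), (280,192) and (264,207), and red at (256,227). The tin is at (363,187), the cog at (252,184) and the cup at (238,258). The side view shows the same five dots at x=236–277, y=210–275.

```bash
cat > h.py <<'E'
import numpy as np,cv2
from scipy.spatial.transform import Rotation as R
def ray(c,uv):
    K=np.array([[c['fx'],0,c['cx']],[0,c['fy'],c['cy']],[0,0,1]])
    p=cv2.undistortPoints(np.array(uv,float).reshape(-1,1,2),K,c['dist_coeffs'])[:,0]
    return R.from_quat(c['rotation']).apply(np.c_[p[:,0],-p[:,1],-np.ones(len(p))])
def cast(c,uv,z):
    d=ray(c,uv); return c['xyz']+d*((z-c['xyz'][2])/d[:,2:])
def dots(p,box):
    x0,y0,x1,y1=box; h=cv2.cvtColor(p,cv2.COLOR_RGB2HSV); out=[]
    for n,lo,hi in(("g",45,80),("y",18,35),("r",0,8)):
        m=cv2.inRange(h,(lo,120,70),(hi,255,255)); k=np.zeros_like(m);k[y0:y1,x0:x1]=m[y0:y1,x0:x1]
        _,_,s,ce=cv2.connectedComponentsWithStats(k)
        out+=[(n,s[i,4],ce[i]) for i in range(1,len(s)) if s[i,4]>=6]
    return out
E
python3 - <<'E'
import pickle;from h import *
d=pickle.load(open("d0.pkl","rb"))
P={}
for n,b in(("top",(245,175,335,240)),("side",(228,200,285,282))):
    p,z,c=d[n]
    o=dots(p,b); uv=[x[2] for x in o]; w=cast(c,uv,.086)
    for x,q in zip(o,w):
        u,v=x[2].round().astype(int); print(n,x[0],x[1],x[2].round(1),q.round(4),"R",np.hypot(*q[:2]).round(3))
    P[n]=w
    # circle fit
    A=np.c_[2*w[:,:2],np.ones(len(w))];s=np.linalg.lstsq(A,(w[:,:2]**2).sum(1),rcond=None)[0]
    print("centre",s[:2],"r",np.sqrt(s[2]+s[0]**2+s[1]**2))
p,z,c=d["top"]
for nm,uv,h in(("tin",(363,187),.045),("cog",(252,184),.012),("cup",(238,258),.045),("hub",(306,235),.117)): print(nm,cast(c,[uv],h).round(3))
E
```

```text
top g 32 [322.5 187.5] [0.6829 0.0174 0.086 ] R 0.683
top y 39 [300.7 184.9] [0.6903 0.0706 0.086 ] R 0.694
top y 40 [279.9 191.8] [0.6739 0.1216 0.086 ] R 0.685
top y 40 [263.9 206.6] [0.6378 0.1609 0.086 ] R 0.658
top r 36 [255.5 226.8] [0.5884 0.1814 0.086 ] R 0.616
centre [0.56735937 0.0598958 ] r 0.12321536881529248
side g 14 [275.9 210.9] [0.6826 0.018  0.086 ] R 0.683
side y 27 [256.6 221.2] [0.6893 0.0706 0.086 ] R 0.693
side y 30 [243.7 237. ] [0.673  0.1218 0.086 ] R 0.684
side y 38 [240.3 255.6] [0.6374 0.1613 0.086 ] R 0.657
side r 35 [248.1 274.4] [0.588  0.1829 0.086 ] R 0.616
centre [0.56376722 0.05932626] r 0.12585353140601413
tin [[ 0.691 -0.085  0.045]]
cog [[0.711 0.2   0.012]]
cup [[0.517 0.23  0.045]]
hub [[0.563 0.058 0.117]]
```

jog_arm:
  targets:
    - [2,-0.8,0,0,0,0,0]
    - [3.4,-1.4,0,0,0,0,0]
    - [3.4,-1.4,0,0,0,0,0]
    - [3.4,-1.4,0,0,0,0,0]
    - [3.4,-1.4,0,0,0,0,0]
    - [3.4,-1.4,0,0,0,0,0]
    - [3.4,-1.4,0,0,0,0,0]
    - [3.4,-1.4,0,0,0,0,0]
    - [3.4,-1.4,0,0,0,0,0]
    - [3.4,-1.4,0,0,0,0,0]
    - [3.4,-1.4,0,0,0,0,0]
    - [3.4,-1.4,0,0,0,0,0]
    - [3.4,-1.4,0,0,0,0,0]
    - [3.4,-1.4,0,0,0,0,0]
    - [3.4,-1.4,0,0,0,0,0]
    - [3.4,-1.4,0,0,0,0,0]
    - [3.4,-1.4,0,0,0,0,0]
    - [2,-0.8,0,0,0,0,0]
    - [0,0,0,0,0,0,0]
    - [0,0,0,0,0,0,0]
  newtons: 10

```text
clock: 1.77
position: [0.6658, 0.0037, 0.2152]
ee_rot: [0.978, 0.207, -0.006, -0.006]
ft_force: [-0.4, 0.8, -0.1]
opening: 0.003
```

```bash
cat > g.py <<'E'
import sys
from h import *
from rig import env
C=np.array([.5656,.0596]); A0=-19.8
def pt(k): # deg along path from green
    a=np.radians(A0+k); return C+.124*np.array([np.cos(a),np.sin(a)])
def show():
    s=env.get_state(); p=s['position']; r=R.from_quat(s['ee_rot']); M=r.as_matrix()
    d=p[:2]-C
    print("t",round(s['clock'],2),"p",p.round(4),"deg",round(np.degrees(np.arctan2(d[1],d[0]))-A0,1),"rad",np.hypot(*d).round(4),"F",s['ft_force'].round(2),"op",round(s['opening'],3),"tilt",M[:2,2].round(4),"xang",np.degrees(np.arctan2(M[1,0],M[0,0])).round(1))
    return p,M
def to(q,p,M): return (M.T@(np.array(q)-p)*100).round(2)
E
python3 - <<'E'
import pickle;from g import *
from scipy.optimize import least_squares
d=pickle.load(open("d0.pkl","rb"));W=[]
for n,b in(("top",(245,175,335,240)),("side",(228,200,285,282))):
    p,z,c=d[n]; W.append(cast(c,[x[2] for x in dots(p,b)],.086)[:,:2])
W=np.mean(W,0)
f=lambda x:(x[:2]+.124*np.c_[np.cos(x[2]+np.radians(25*np.arange(5))),np.sin(x[2]+np.radians(25*np.arange(5)))]-W).ravel()
r=least_squares(f,[.566,.06,-.35]); print(r.x[:2],np.degrees(r.x[2]),(r.fun*1000).round(1))
p,M=show(); print(to([*pt(0),.12],p,M))
E
```

```text
[0.56624528 0.05998195] -20.10127048002003 [-0.1 -0.3  0.  -0.   0.3  0.1 -0.   0.3 -0.2 -0.1]
t 1.77 p [0.6658 0.0037 0.2152] deg -9.3 rad 0.1147 F [-0.41  0.77 -0.11] op 0.003 tilt [-0.0143  0.0085] xang 23.9
[ 2.16 -0.47  9.5 ]
```

jog_arm:
  targets:
    - [0.7,-0.2,1.5,-0.0136,0.0096,0,0]
    - [0.7,-0.2,2.5,0,0,0,0]
    - [0.6,-0.15,2.5,0,0,0,0]
    - [0,0,2.5,0,0,0,0]
    - [0,0,1.5,0,0,0,0]
    - [0,0,0,0,0,0,0]

```text
clock: 2.27
position: [0.6789, 0.0115, 0.1072]
ee_rot: [0.979, 0.205, -0.0, 0.001]
ft_force: [-0.9, -0.0, -0.1]
opening: 0.001
```

```bash
sed -i 's/C=.*/C=np.array([.56625,.05998]); A0=-20.1/' g.py; cat >> g.py <<'E'
def level(M):
    return (M.T@np.cross(M[:,2],[0,0,-1])).round(4)
E
python3 - <<'E'
from g import *
p,M=show(); print(to([*pt(0),.09],p,M),level(M))
for n in("top","side"):
    q,z=env.snapshot(n); cv2.imwrite(f"pics/{n}1.png",q[:,:,::-1])
a=cv2.imread("pics/side1.png")[150:310,200:400]; b=cv2.imread("pics/top1.png")[150:310,230:430]
cv2.imwrite("pics/c1.png",cv2.resize(np.hstack([a,b]),None,fx=2,fy=2,interpolation=2))
E
```

```text
t 2.27 p [0.6789 0.0115 0.1072] deg -3.2 rad 0.1227 F [-0.91 -0.03 -0.12] op 0.001 tilt [-0.     -0.0024] xang 23.7
[ 0.58 -0.39  1.71] [0.0022 0.001  0.    ]
```

View pics/c1.png

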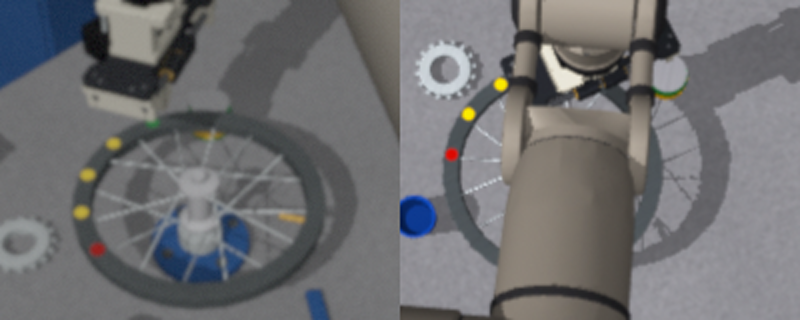

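The crop shows the gripper over the far rim near green (crop 152,122). I can't clearly tell where the fingertips are, so I'll project the TCP into the side view.

```bash
cat >> g.py <<'E'
def proj(c,X):
    q=R.from_quat(c['rotation']).inv().apply(np.atleast_2d(X)-c['xyz'])*[1,-1,-1]
    K=np.array([[c['fx'],0,c['cx']],[0,c['fy'],c['cy']],[0,0,1]])
    return cv2.projectPoints(q,np.zeros(3),np.zeros(3),K,c['dist_coeffs'])[0][:,0]
E
python3 - <<'E'
from g import *
p,M=show(); c=env.calibration("side")
im=cv2.imread("pics/side1.png")[120:240,200:360].copy(); im=cv2.resize(im,None,fx=5,fy=5,interpolation=2)
for X,col in((p,(0,0,255)),(p-M[:,2]*.066,(255,0,255)),([*pt(0),.086],(0,255,0))):
    u=(proj(c,X)[0]-[200,120])*5; print(u); cv2.drawMarker(im,tuple(int(v) for v in u),col,0,20,1)
cv2.imwrite("pics/c2.png",im)
E
```

```text
t 2.37 p [0.6807 0.0114 0.1105] deg -2.9 rad 0.1243 F [0.95 0.82 0.1 ] op 0.001 tilt [ 0.0048 -0.0029] xang 23.7
[389.90265621 409.52609124]
[382.1386729  295.40577214]
[380.07983821 453.8290467 ]
```

View pics/c2.png

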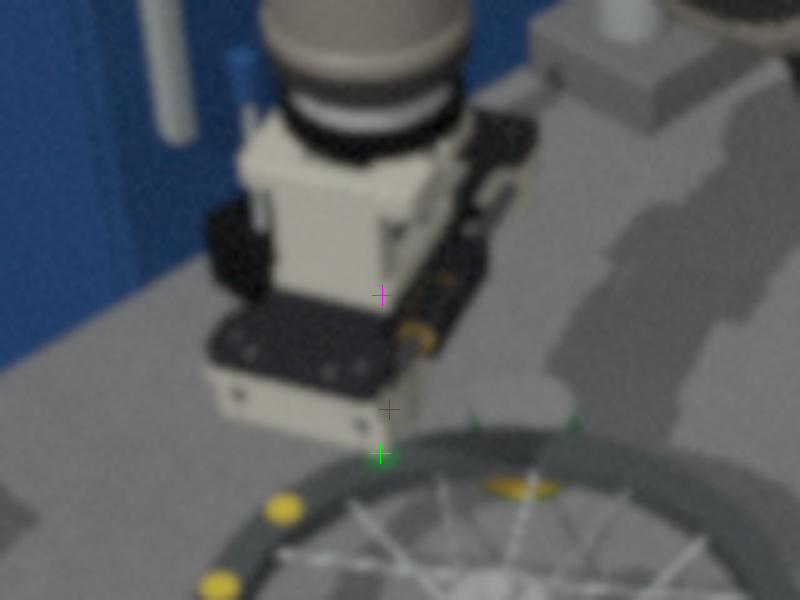

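jog_arm:
  targets:
    - [0.2,-0.2,0.5,0,0,0,0]
    - [0.2,-0.2,0.5,0,0,0,0]
    - [0,0,0.3,0,0,0,0]
    - [0,0,0,0,0,0,0]
    - [0,0,0,0,0,0,0]

```text
clock: 2.78
position: [0.6854, 0.0154, 0.1029]
ee_rot: [0.979, 0.204, 0.007, 0.003]
ft_force: [-0.0, 0.8, -0.4]
opening: 0.007
```

```bash
python3 - <<'E'
from g import *
for i in range(5):
    p,M=show(); print(to([*pt(0),.09],p,M),level(M)); env.snapshot("top")
E
```

```text
t 2.78 p [0.6854 0.0154 0.1029] deg -0.4 rad 0.1273 F [-0.03  0.82 -0.42] op 0.007 tilt [ 0.0146 -0.0039] xang 23.6
[-0.19 -0.3   1.29] [ 0.0094 -0.0118 -0.    ]
t 2.83 p [0.6854 0.0153 0.103 ] deg -0.4 rad 0.1273 F [ 0.68  0.31 -0.17] op 0.006 tilt [ 0.0146 -0.0039] xang 23.6
[-0.19 -0.31  1.29] [ 0.0095 -0.0118 -0.    ]
t 2.88 p [0.6854 0.0153 0.1029] deg -0.4 rad 0.1272 F [ 0.47 -0.21  0.41] op 0.005 tilt [ 0.0144 -0.0039] xang 23.6
[-0.18 -0.3   1.28] [ 0.0093 -0.0116  0.    ]
t 2.93 p [0.6853 0.0153 0.1028] deg -0.5 rad 0.1272 F [ 0.07  0.09 -0.18] op 0.005 tilt [ 0.0142 -0.0039] xang 23.6
[-0.17 -0.3   1.27] [ 0.0092 -0.0115  0.    ]
t 2.98 p [0.6853 0.0153 0.1026] deg -0.5 rad 0.1271 F [-0.2  -0.26  0.4 ] op 0.002 tilt [ 0.014  -0.0038] xang 23.6
[-0.17 -0.3   1.26] [ 0.0091 -0.0113 -0.    ]
```

jog_arm:
  targets:
    - [-0.1,-0.15,0.2,0.009,-0.0115,0,0]
    - [-0.1,-0.15,0.2,0,0,0,0]
    - [0,0,0.2,0,0,0,0]
    - [0,0,0.2,0,0,0,0]
    - [0,0,0.2,0,0,0,0]

```text
clock: 3.45
position: [0.6821, 0.0175, 0.0921]
ee_rot: [0.979, 0.204, -0.001, -0.0]
ft_force: [-0.9, -0.4, -0.0]
opening: 0.005
```

```bash
cat > s.py <<'E'
from g import *
p,M=show(); k=float(sys.argv[1]); print(to([*pt(k),.083],p,M),level(M))
E
python3 s.py 0
```

```text
t 3.45 p [0.6821 0.0175 0.0921] deg -0.1 rad 0.1234 F [-0.92 -0.43 -0.04] op 0.005 tilt [-0.0012  0.0002] xang 23.6
[0.05 0.03 0.91] [-0.0007  0.001  -0.    ]
```

jog_arm:
  targets:
    - [0.05,0.03,0.1,0,0,0,0]
    - [0,0,0.1,0,0,0,0]
    - [0,0,0.1,0,0,0,0]
    - [0,0,0.1,0,0,0,0]
    - [0,0,0.1,0,0,0,0]
    - [0,0,0.1,0,0,0,0]

```text
clock: 3.95
position: [0.6824, 0.0174, 0.0848]
ee_rot: [0.979, 0.204, -0.001, -0.0]
ft_force: [-0.9, -0.5, 0.7]
opening: 0.003
```

```bash
python3 s.py 0
```

```text
t 3.95 p [0.6824 0.0174 0.0848] deg -0.0 rad 0.1237 F [-0.88 -0.46  0.66] op 0.003 tilt [-0.0022  0.0003] xang 23.6
[0.02 0.01 0.18] [-0.0011  0.0019 -0.    ]
```

jog_arm:
  targets:
    - [0,0,0.08,-0.001,0.002,0,0]
    - [0,0,0.08,0,0,0,0]
    - [0,0,0.06,0,0,0,0]
    - [0,0,0,0,0,0,0]

```text
clock: 4.28
position: [0.6825, 0.0174, 0.0831]
ee_rot: [0.979, 0.204, 0.0, 0.0]
ft_force: [-1.4, 0.1, 2.1]
opening: 0.005
```

```bash
for i in 1 2 3 4; do python3 s.py 0; python3 -c "
from rig import env; env.snapshot('side')"; done; python3 - <<'E'
from g import *
# rows for a 12.5 deg step in 10 rows at the present axes
p,M=show()
for k in range(0,100,10):
    a=np.array([*pt(k),0]);b=np.array([*pt(k+10),0]); print(k,(M.T@(b-a)*100/8).round(3))
E
```

```text
t 4.28 p [0.6825 0.0174 0.0831] deg -0.0 rad 0.1238 F [-1.41  0.14  2.05] op 0.005 tilt [0.0008 0.0001] xang 23.6
[0.02 0.01 0.01] [ 0.0002 -0.0008  0.    ]
t 4.33 p [0.6824 0.0174 0.0831] deg -0.0 rad 0.1238 F [-1.44  1.13  2.13] op -0.001 tilt [0.0008 0.    ] xang 23.6
[0.02 0.01 0.01] [ 0.0003 -0.0007 -0.    ]
t 4.38 p [0.6824 0.0174 0.0831] deg -0.0 rad 0.1238 F [-0.49 -0.1   2.32] op 0.007 tilt [0.0007 0.0001] xang 23.6
[0.02 0.01 0.01] [ 0.0002 -0.0007  0.    ]
t 4.43 p [0.6824 0.0174 0.0831] deg -0.0 rad 0.1237 F [-0.97 -0.18  1.2 ] op 0.006 tilt [0.0007 0.0001] xang 23.6
[0.02 0.01 0.01] [ 0.0002 -0.0007 -0.    ]
t 4.48 p [0.6825 0.0174 0.0831] deg -0.0 rad 0.1238 F [-0.94 -0.33  2.46] op 0.007 tilt [0.0007 0.0001] xang 23.6
0 [ 0.169 -0.211  0.   ]
10 [ 0.13  -0.237  0.   ]
20 [ 0.086 -0.256  0.   ]
30 [ 0.041 -0.267 -0.   ]
40 [-0.006 -0.27  -0.   ]
50 [-0.053 -0.265 -0.   ]
60 [-0.098 -0.252 -0.   ]
70 [-0.141 -0.231 -0.   ]
80 [-0.178 -0.203 -0.   ]
90 [-0.211 -0.169 -0.   ]
```

jog_arm:
  targets:
    - [0.17,-0.2,0,0,0,0,0]
    - [0.17,-0.2,0,0,0,0,0]
    - [0.17,-0.21,0,0,0,0,0]
    - [0.16,-0.21,0,0,0,0,0]
    - [0.16,-0.22,0,0,0,0,0]
    - [0.15,-0.22,0,0,0,0,0]

```text
clock: 4.98
position: [0.6875, 0.0329, 0.0835]
ee_rot: [0.979, 0.204, 0.001, 0.001]
ft_force: [-1.1, -0.7, 1.7]
opening: 0.004
```

```bash
python3 s.py 10
```

```text
t 4.98 p [0.6875 0.0329 0.0835] deg 7.5 rad 0.1243 F [-1.13 -0.67  1.69] op 0.004 tilt [ 0.0026 -0.0015] xang 23.5
[ 0.29 -0.46  0.05] [ 0.0024 -0.0018  0.    ]
```

jog_arm:
  targets:
    - [0.14,-0.22,0.03,0.0024,-0.0018,0,0]
    - [0.14,-0.22,0.02,0,0,0,0]
    - [0.14,-0.23,0.01,0,0,0,0]
    - [0.13,-0.23,0.01,0,0,0,0]
    - [0.13,-0.24,0.01,0,0,0,0]
    - [0.12,-0.24,0.01,0,0,0,0]
    - [0.12,-0.24,0.01,0,0,0,0]
    - [0.11,-0.24,0.01,0,0,0,0]

```text
clock: 5.65
position: [0.6903, 0.0563, 0.0826]
ee_rot: [0.979, 0.204, 0.0, 0.0]
ft_force: [-0.3, -1.4, 1.4]
opening: 0.01
```

```bash
python3 s.py 20
```

```text
t 5.65 p [0.6903 0.0563 0.0826] deg 18.4 rad 0.1241 F [-0.28 -1.37  1.37] op 0.01 tilt [ 0.0009 -0.0006] xang 23.5
[ 0.13 -0.32 -0.04] [ 0.0009 -0.0006  0.    ]
```

jog_arm:
  targets:
    - [0.1,-0.25,0,0.0009,-0.0006,0,0]
    - [0.1,-0.25,0,0,0,0,0]
    - [0.09,-0.25,0,0,0,0,0]
    - [0.09,-0.26,0,0,0,0,0]
    - [0.08,-0.26,0,0,0,0,0]
    - [0.08,-0.26,0,0,0,0,0]
    - [0.07,-0.26,0,0,0,0,0]
    - [0.07,-0.26,0,0,0,0,0]

```text
clock: 6.32
position: [0.6885, 0.0802, 0.0828]
ee_rot: [0.979, 0.204, 0.0, 0.0]
ft_force: [1.2, -1.6, 1.8]
opening: 0.006
```

```bash
python3 s.py 30
```

```text
t 6.32 p [0.6885 0.0802 0.0828] deg 29.5 rad 0.1239 F [ 1.24 -1.62  1.75] op 0.006 tilt [0.0007 0.0001] xang 23.5
[ 0.04 -0.1  -0.02] [ 0.0002 -0.0007  0.    ]
```

jog_arm:
  targets:
    - [0.06,-0.26,0,0,-0.0007,0,0]
    - [0.06,-0.26,0,0,0,0,0]
    - [0.05,-0.27,0,0,0,0,0]
    - [0.05,-0.27,0,0,0,0,0]
    - [0.04,-0.27,0,0,0,0,0]
    - [0.03,-0.27,0,0,0,0,0]
    - [0.03,-0.27,0,0,0,0,0]
    - [0.02,-0.27,0,0,0,0,0]

```text
clock: 6.98
position: [0.6826, 0.1035, 0.0829]
ee_rot: [0.979, 0.204, 0.0, 0.0]
ft_force: [0.4, -1.9, 2.5]
opening: 0.004
```

```bash
python3 s.py 40
```

```text
t 6.98 p [0.6826 0.1035 0.0829] deg 40.6 rad 0.1243 F [ 0.37 -1.91  2.51] op 0.004 tilt [ 0.0004 -0.0001] xang 23.5
[-0.03  0.13 -0.01] [ 0.0003 -0.0004 -0.    ]
```

jog_arm:
  targets:
    - [0.0,-0.27,0,0,0,0,0]
    - [0.0,-0.27,0,0,0,0,0]
    - [-0.01,-0.27,0,0,0,0,0]
    - [-0.02,-0.27,0,0,0,0,0]
    - [-0.02,-0.27,0,0,0,0,0]
    - [-0.03,-0.27,0,0,0,0,0]
    - [-0.03,-0.27,0,0,0,0,0]
    - [-0.04,-0.27,0,0,0,0,0]

```text
clock: 7.65
position: [0.6718, 0.1251, 0.083]
ee_rot: [0.979, 0.204, 0.001, 0.0]
ft_force: [1.1, -0.8, 1.7]
opening: 0.007
```

```bash
python3 s.py 50
```

```text
t 7.65 p [0.6718 0.1251 0.083 ] deg 51.8 rad 0.124 F [ 1.08 -0.79  1.69] op 0.007 tilt [0.0011 0.0002] xang 23.5
[ 0.05  0.38 -0.  ] [ 0.0003 -0.0011  0.    ]
```

jog_arm:
  targets:
    - [-0.04,-0.27,0,0,-0.001,0,0]
    - [-0.05,-0.26,0,0,0,0,0]
    - [-0.05,-0.26,0,0,0,0,0]
    - [-0.06,-0.26,0,0,0,0,0]
    - [-0.06,-0.26,0,0,0,0,0]
    - [-0.07,-0.26,0,0,0,0,0]
    - [-0.08,-0.26,0,0,0,0,0]
    - [-0.08,-0.25,0,0,0,0,0]

```text
clock: 8.32
position: [0.6577, 0.1442, 0.083]
ee_rot: [0.979, 0.204, 0.0, 0.0]
ft_force: [0.9, -1.4, 2.5]
opening: 0.005
```

```bash
python3 s.py 60
```

```text
t 8.32 p [0.6577 0.1442 0.083 ] deg 62.7 rad 0.1244 F [ 0.87 -1.43  2.54] op 0.005 tilt [ 0.0005 -0.0001] xang 23.5
[0.15 0.58 0.  ] [ 0.0003 -0.0004  0.    ]
```

jog_arm:
  targets:
    - [-0.1,-0.25,0,0,0,0,0]
    - [-0.11,-0.25,0,0,0,0,0]
    - [-0.11,-0.24,0,0,0,0,0]
    - [-0.12,-0.24,0,0,0,0,0]
    - [-0.12,-0.24,0,0,0,0,0]
    - [-0.13,-0.23,0,0,0,0,0]
    - [-0.13,-0.23,0,0,0,0,0]
    - [-0.14,-0.23,0,0,0,0,0]

```text
clock: 8.98
position: [0.6397, 0.1597, 0.0831]
ee_rot: [0.979, 0.204, 0.001, -0.0]
ft_force: [1.8, -0.4, 1.7]
opening: 0.007
```

```bash
python3 s.py 70
```

```text
t 8.98 p [0.6397 0.1597 0.0831] deg 73.7 rad 0.1238 F [ 1.8  -0.45  1.75] op 0.007 tilt [0.001  0.0003] xang 23.5
[0.4  0.71 0.01] [ 0.0001 -0.001   0.    ]
```

jog_arm:
  targets:
    - [-0.14,-0.23,0,0,-0.001,0,0]
    - [-0.14,-0.23,0,0,0,0,0]
    - [-0.15,-0.22,0,0,0,0,0]
    - [-0.15,-0.22,0,0,0,0,0]
    - [-0.16,-0.22,0,0,0,0,0]
    - [-0.16,-0.21,0,0,0,0,0]
    - [-0.17,-0.21,0,0,0,0,0]
    - [-0.17,-0.2,0,0,0,0,0]

```text
clock: 9.65
position: [0.6194, 0.1721, 0.0832]
ee_rot: [0.979, 0.204, 0.0, 0.0]
ft_force: [1.2, -0.3, 2.2]
opening: 0.008
```

```bash
python3 s.py 100
```

```text
t 9.65 p [0.6194 0.1721 0.0832] deg 84.7 rad 0.1241 F [ 1.22 -0.33  2.21] op 0.008 tilt [0.0004 0.0001] xang 23.5
[-2.49 -2.17  0.02] [ 0.0001 -0.0004 -0.    ]
```

jog_arm:
  targets:
    - [-0.18,-0.2,0,0,0,0,0]
    - [-0.19,-0.19,0.01,0,0,0,0]
    - [-0.19,-0.19,0,0,0,0,0]
    - [-0.19,-0.18,0,0,0,0,0]
    - [-0.2,-0.18,0,0,0,0,0]
    - [-0.2,-0.18,0,0,0,0,0]
    - [-0.2,-0.17,0,0,0,0,0]
    - [-0.21,-0.17,0,0,0,0,0]

```text
clock: 10.32
position: [0.5972, 0.1803, 0.0832]
ee_rot: [0.979, 0.204, 0.0, -0.0]
ft_force: [1.3, -0.6, 2.8]
opening: 0.004
```

```bash
python3 s.py 100
```

```text
t 10.32 p [0.5972 0.1803 0.0832] deg 95.7 rad 0.1243 F [ 1.3  -0.59  2.76] op 0.004 tilt [0.0008 0.0004] xang 23.5
[-0.78 -0.53  0.02] [-0.0001 -0.0009 -0.    ]
```

jog_arm:
  targets:
    - [-0.21,-0.15,0,0,0,0,0]
    - [-0.2,-0.14,0,0,0,0,0]
    - [-0.16,-0.1,0,0,0,0,0]
    - [-0.1,-0.06,0,0,0,0,0]
    - [-0.05,-0.03,0,0,0,0,0]
    - [0,0,0,0,0,0,0]

```text
clock: 10.82
position: [0.5871, 0.1823, 0.0833]
ee_rot: [0.979, 0.204, 0.0, -0.0]
ft_force: [1.2, -0.8, 0.9]
opening: 0.002
```

```bash
python3 s.py 100; python3 - <<'E'
from g import *
for n in("top","side"):
    q,z=env.snapshot(n); cv2.imwrite(f"pics/{n}9.png",q[:,:,::-1])
a=cv2.imread("pics/side9.png")[150:350,200:400]; b=cv2.imread("pics/top9.png")[150:350,220:420]
cv2.imwrite("pics/c9.png",cv2.resize(np.hstack([a,b]),None,fx=2,fy=2,interpolation=2))
show()
E
```

```text
t 10.82 p [0.5871 0.1823 0.0833] deg 100.4 rad 0.1241 F [ 1.24 -0.75  0.86] op 0.002 tilt [0.0006 0.0007] xang 23.6
[0.07 0.06 0.03] [-0.0004 -0.0008  0.    ]
t 10.92 p [0.5871 0.1823 0.0832] deg 100.4 rad 0.1241 F [0.42 1.47 1.93] op 0.007 tilt [0.0003 0.0007] xang 23.5
```

View pics/c9.png

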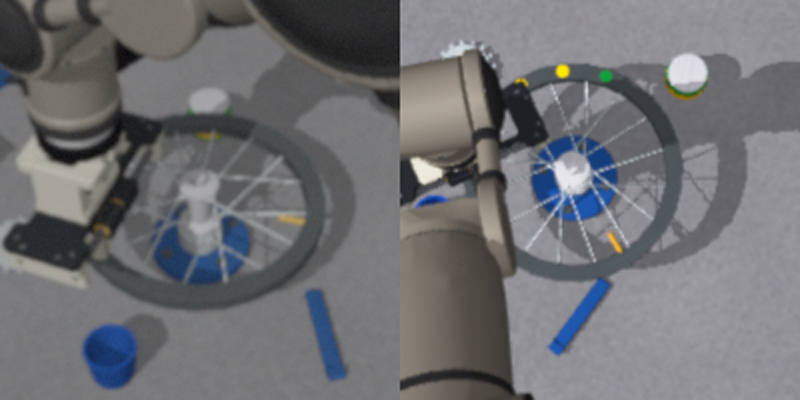

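The view shows the gripper over the red dot (side crop about 100,250, hidden under the gripper). The cup, tyre lever and tin haven't moved, and the cog is partly hidden in the top crop. The TCP is within 1 mm of red at about 2 N, so I'm handing in.

```bash
python3 -c "
from rig import env; print(env.finish_job())"
```

```text
the job is handed in; nothing more can be done
None
```

The stroke is done and the job is handed in: the closed fingertips ran along the rim from the green dot through the three yellow dots and stopped on the red dot.

- **Finding the rim:** the two cameras agreed on the dots to about 1.5 mm. A circle of the given 124 mm radius and 25° spacing fitted them to 0.3 mm.
- **Stroke:** I lowered at about 1 mm per step until the force showed contact, then moved at about 32 mm/s. At every check the path radius was 123.8–124.4 mm. The fingertips were at 82.6–83.5 mm, so the wheel was pushed down about 2.5–3.4 mm of its 12 mm. The upward force read 1.4–2.8 N, except for one 0.9 N reading as the fingers stopped on red. Single readings jump by about 0.5 N or more.
- **End:** at 10.9 s the fingertips rested on red, 0.4° (under 1 mm) past its centre, 2.8 mm down, at about 2 N.
- **Other objects:** the cup, tyre lever and tin showed no movement in the last picture.
- **Not confirmed:** the gripper hid the fingertips and the red dot from both cameras, so the contact points rest on the measured pose and force. The cog was partly hidden, and I didn't look at the wrench or screwdriver again, but the arm did not work near them.

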